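# Slide a specimen carrier out over a light pad and hold it

## Robot

A 6-joint arm with a two-finger parallel gripper is mounted at the origin on a cart in front of the work surface, level with it; the furniture and walls round the work are solid. World frame = base frame: x ahead of the robot, y to its left, z up, the work surface at z = 0. Lengths are in m, angles in rad, forces in N, time in s.
With the tool pointing down it reaches from about 0.25 to 0.775 m from the base axis. Payload 4 kg.
Tool frame: the origin (TCP) lies midway between the tips of the shut fingers; the grasp point (between the pads) lies 19 mm behind it (robot.tcp_to_grasp is the distance from the TCP to the grasp point, in m); x points along the fingers, y is the direction in which the jaws open and shut, and the axes are right-handed (so a half turn about x gives the same grasp; the last joint's range is limited). The gripper opens to 94 mm and grips with 3 to 60 N. Pads are 16 mm wide; open, the fingers measure 119 mm over their backs; the gripper's body (75 mm by 177 mm) begins 78 mm behind the grasp point.
Start: joints at [1.085, 0.087, 1.371, -0, 1.684, -0.103], TCP at [0.205, 0.51, 0.181] pointing down, gripper open.
Joint ranges: [-3.1, 3.1], [-0.76, 2.03], [0.27, 2.55], [-1.08, 4.22], [0.17, 2.65], [-2.57, 2.57]. Speed limits (rad/s): [2.79, 2.79, 3.14, 3.14, 3.14, 3.14].

## Interface

Orientations are given as [roll, pitch, yaw] about the fixed x, y, z axes, in that order (R = Rz(yaw) Ry(pitch) Rx(roll)).
In Python, from bench import robot gives the robot as it stands.
- The arm moves only by the tool send_rows, never from a script. Its argument "increments" is a list of rows, each a list of 5 numbers: the opening, from -1 (shut) to 1 (fully open), so that 0 is half open, then the shift along the tool's x, y, z in m, then the turn about the tool's x in rad. In form: [[hand, tx, ty, tz, roll], ...]. A call has 1 to 5 rows; each row is the pose to reach, as a shift and turn from the pose commanded when the call began, along the tool's axes at that moment; what a row does not reach only later rows make up. A row lasts 1/12 s, in which the tool goes at most 41.7 mm and 7.16 degrees, less where a joint would pass 70% of its speed; a pose out of reach is approached as far as the arm can. A call with a gripper value outside its range is refused whole. The fingers move at their own pace and stop on an object; the grip force is fixed at half the most. Time passes only in rows, so rows that repeat a pose let the fingers close. It gives the time, the measured TCP pose, the force and the opening at its end, in the units of the state.
- robot.get_obs(): the state, without advancing time (a new reading comes with each control period).
- robot.snapshot(name): name is "scene" or "top" or "wrist"; returns a dict with "image" (400x640x3 uint8, red, green, blue), "intrinsics" (3x3 intrinsics, pixels), "k1" (the pictures are not rectified: a ray, as slopes to the right and down, at radius r is drawn at 1 + k1 r^2 times it, then the intrinsics apply), "world_from_camera" (4x4, takes a point from camera to world coordinates). Camera axes: x right, y down, z forward; pixel columns grow to the right and rows downward; lengths in m; the calibration is good to about 2 mm. A picture is of the moment at which its call begins. There is no depth.
- robot.close_job(): hands the job in, once; it reports no verdict.
The state is a dict: "time": time; "joint_positions": joint angles; "qvel": joint speeds; "joint_torque": joint torques, N m; "tool_pos": TCP position; "ee_rot": TCP orientation; "wrist_force": force on the tool from outside, world axes, zero at the start; "wrist_torque": the same for the moment, N m; "width": finger opening in m.
Only numpy, scipy, OpenCV 4.12 (cv2) and the standard library are available. Lean on these libraries where they do the work, as an engineer would, in place of code of your own. Each camera call takes 0.05 s, during which the arm holds its last target.

## Task

Fold the orange light shield up on its hinge until it stands upright, and leave it standing there. Then take the carrier board by its black grip post and slide it outward along its rails, without lifting it, until the red line across it lies over the outer edge of the dark grey riser, so that the dish hangs over the light pad. The board would tip by itself there: keep hold of it, flat and still, and finish while holding it; disturb nothing else on the table.

Things in the scene. Friction and masses are not known exactly. Their poses are not given: they have to be found in the camera images.
- riser: Fixed dark grey stand. Origin on the table under its deck's middle; x points outward, the way the board slides (to the robot's right, within 16 degrees), y away from the robot. Deck 240 (x) x 137 mm, top 60 mm up; two rails along x, 6 mm high, guide the board with 2 mm play each side. Its foot plate runs out past the edge with a black light pad (white disc) at x +200, y -20 mm, 15 mm high.
- edge (a point): Middle of the deck's outer edge, at deck height (60 mm above the table), on the board's centre line: riser frame (120, -20, 60) mm.
- cover (a joint): Hinge of the orange shield, rad: 0 = closed, level over the outer half of the board; pi/2 = upright; stops at 0 and 2.0. Starts at 0 to 0.35. Stiff (friction about 0.13 N m): stays where it is left. The shield is 104 mm (along riser x) by 120 mm, 4 mm thick; a 15 mm lip turned down at its outer end bars the dish's way while closed.
- cover_hinge (a point): Point on the shield's hinge line, which runs along the riser's x at the far side: riser frame (65, 55, 88) mm.
- tab (a point): Grip centre of the black ribbed pull tab on the shield's front edge, 150 mm from the hinge line, in the shield's plane; toward the robot when closed, on top when upright. Tab 22 mm wide (riser x), 10 mm thick, free from 122 to 170 mm from the hinge line. Pinched by its sides (fingers closing along riser x) it can turn between the fingers while carried round the hinge.
- board: Loose light grey metal carrier board, 230 (x) x 90 x 8 mm, 0.28 to 0.46 kg, flat on the deck between the rails. Origin: centre of its underside; x outward like the riser's, z up. A clear dish (62 mm across, 14 mm high) is fixed on it at x +60 mm. Its centre of mass lies beyond the red line on the dish's side, so it tips over the riser's edge if let go at the mark.
- mark (a point): Middle of the red line (4 mm wide) across the board's top, at board x = -20 mm. It starts 120 to 160 mm short of the riser's outer edge, measured along the riser's x.
- post (a point): Centre (half-way up) of the black grip post fixed on the board near its inner end: board frame (-85, -15, 29) mm. The post is 20 by 20 mm and 42 mm high, its sides parallel to the board's, its foot 8 mm and its top 50 mm above the board's underside.
- slab_drive: Flat black drive, 191 x 59 x 14 mm, lying at the left; origin under its centre. Leave alone.
- cleaner_bottle: Small bottle with a black cap, 35 mm across, 68 mm high, standing in the open carton behind the work; origin under its centre. Leave alone.
- mouse: Black computer mouse, 116 x 64 x 37 mm, lying at the right; origin under its centre. Leave alone.
- timer: Pale table timer, 60 x 68 x 30 mm, lying behind at the right; origin under its centre. Leave alone.
- blower: Red rubber-bulb blower with a black nozzle, 56 mm across, 104 mm high, standing at the left; origin under its centre. Leave alone.
- objective_case: Small round pot with a black lid, 42 mm across, 53 mm high, standing at the left front; origin under its centre. Leave alone.

How it is judged:
On the way:
1. the shield stands upright (within 12 degrees) while the board is still in (value of joint cover between 1.36 and 1.78 rad and x of mark in the frame of riser below 0.06 m), for 0.2 s.
At the end, for the whole second after the job is handed in: The shield still stands upright within 12 degrees; the red line is within 6 mm of the riser's outer edge; the board lies flat on the riser (tilt under 0.05 rad, not lifted more than 4 mm), at rest, and the fingers are still holding it (value of joint cover between 1.36 and 1.78 rad and x of mark in the frame of riser between 0.114 and 0.126 m and angle between board's own z axis and vertical below 0.05 rad and z of board in the frame of riser below 0.064 m and contact force between the fingers and board above 0.5 N and linear speed of board below 0.02 m/s); the arm keeps its last pose, push and grip.
It fails at once if the board tips (more than 0.15 rad) (angle between board's own z axis and vertical above 0.15 rad).
It fails at once if the board is lifted more than 10 mm (z of board in the frame of riser above 0.07 m).
It fails at once if something else on the table is pushed more than 30 mm (distance of any of slab_drive, cleaner_bottle, mouse, timer, blower, objective_case from where it was at the start of the episode above 0.03 m).
It also fails if it takes over 50 s, if anything falls off the work surface, if the arm or the gripper's body presses on something with over 40 N, if the wrist force passes 120 N, or if a joint passes its speed limit or range.

## Working session

There is one attempt and no reset: what is moved stays moved. The work goes in short steps, Python scripts to look and compute and a tool call to move; the robot and the scene stay as the last step left them, time stands still between calls to the robot, and variables do not carry over. Pictures are saved under pics/ and viewed, and the job is handed in when it is done.

Besides the shell and the picture viewer there is one more tool, called as name(argument=value, ...), one argument or row to a line, values as JSON. send_rows: Moves the arm, as the interface text tells. Its arguments: {"type":"object","properties":{"increments":{"type":"array"}},"required":["increments"]}

```bash
ls; mkdir -p pics; python3 - <<'E'
from bench import robot
import cv2,numpy as np
for n in ["scene","top","wrist"]:
    s=robot.snapshot(n); cv2.imwrite(f"pics/{n}0.png",s["image"][:,:,::-1])
    print(n,np.round(s["intrinsics"],1).tolist(),s["k1"],np.round(s["world_from_camera"],3).tolist())
print(robot.get_obs())
E
```

```text
pics
scene [[517.3, 0.0, 309.9], [0.0, 517.3, 205.7], [0.0, 0.0, 1.0]] -0.0372832158878523 [[0.427, -0.627, 0.651, -0.403], [-0.904, -0.308, 0.297, -0.429], [0.014, -0.716, -0.698, 1.184], [0.0, 0.0, 0.0, 1.0]]
top [[513.3, 0.0, 329.0], [0.0, 513.3, 200.1], [0.0, 0.0, 1.0]] 0.0052196974952211875 [[-0.013, -0.995, 0.094, 0.433], [-1.0, 0.014, 0.008, 0.03], [-0.009, -0.094, -0.996, 1.832], [0.0, 0.0, 0.0, 1.0]]
wrist [[347.6, 0.0, 313.6], [0.0, 347.6, 199.7], [0.0, 0.0, 1.0]] -0.058568532304881925 [[0.373, 0.896, 0.241, 0.135], [0.928, -0.36, -0.098, 0.537], [-0.001, 0.26, -0.966, 0.384], [0.0, 0.0, 0.0, 1.0]]
{'time': 0.15, 'joint_positions': array([ 1.08487300e+00,  8.77947240e-02,  1.37187712e+00, -7.32957484e-06,
        1.68360469e+00, -1.03086090e-01]), 'qvel': array([ 0.00012334, -0.0026433 , -0.00499347,  0.00098964, -0.00172499,
        0.00103757]), 'joint_torque': array([ 8.26115684e-04, -3.40643442e+01, -3.02793539e+01,  7.18752458e-02,
        3.05422023e-02, -1.20901777e-04]), 'tool_pos': array([0.20524002, 0.50977902, 0.17968311]), 'ee_rot': array([-1.6695565 ,  1.56911243, -2.05239456]), 'wrist_force': array([-0.57147959,  0.6315007 ,  0.29851407]), 'wrist_torque': array([ 0.0498379 , -0.04931629,  0.03566747]), 'width': 0.09371353644231717}
```

View pics/scene0.png

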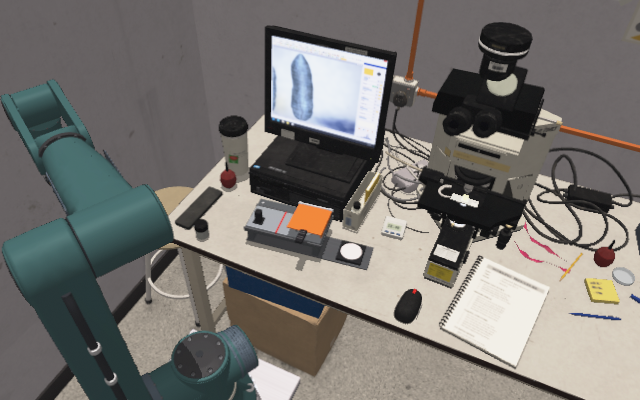

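View pics/top0.png

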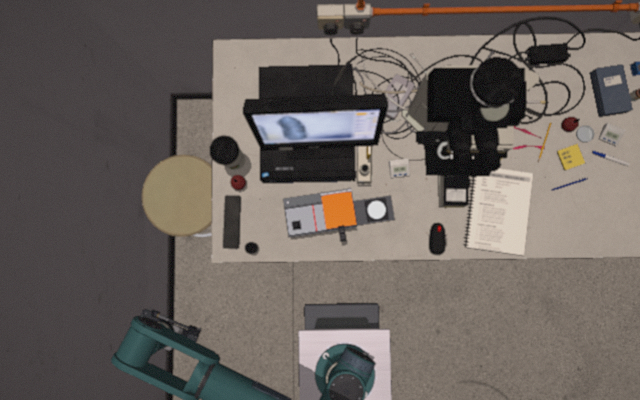

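View pics/wrist0.png

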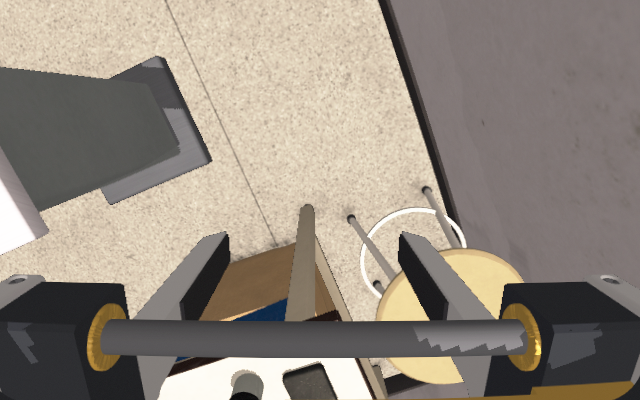

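```bash
cat > h.py <<'E'
import numpy as np,cv2
from bench import robot
def snap(n,f=None):
    s=robot.snapshot(n)
    if f: cv2.imwrite(f"pics/{f}.png",s["image"][:,:,::-1])
    return s
def crop(s,f,x0,y0,w,h,k):
    im=s["image"][y0:y0+h,x0:x0+w,::-1]
    cv2.imwrite(f"pics/{f}.png",cv2.resize(im,None,fx=k,fy=k,interpolation=cv2.INTER_CUBIC))
def proj(s,P):
    T=np.linalg.inv(s["world_from_camera"]);P=np.atleast_2d(P)
    c=P@T[:3,:3].T+T[:3,3]; u=c[:,:2]/c[:,2:]; u=u*(1+s["k1"]*(u**2).sum(1,keepdims=True))
    K=s["intrinsics"]; return u*[K[0,0],K[1,1]]+[K[0,2],K[1,2]]
def ray(s,p,z):
    K=s["intrinsics"];d=(np.array(p,float)-[K[0,2],K[1,2]])/[K[0,0],K[1,1]];u=d.copy()
    for _ in range(20):u=d/(1+s["k1"]*(u@u))
    T=s["world_from_camera"];v=T[:3,:3]@np.r_[u,1];o=T[:3,3]
    return o+v*(z-o[2])/v[2]
def RW(r,P):  # riser pose r=(x,y,yaw), P riser frame m
    c,s=np.cos(r[2]),np.sin(r[2]);P=np.atleast_2d(P)
    return P@np.array([[c,-s,0],[s,c,0],[0,0,1]]).T+[r[0],r[1],0]
E
python3 - <<'E'
from h import *
s=snap("scene");crop(s,"sc1",225,180,160,110,5)
s=snap("top");crop(s,"tp1",275,175,130,75,6)
E
```

```text
(no output)
```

View pics/sc1.png

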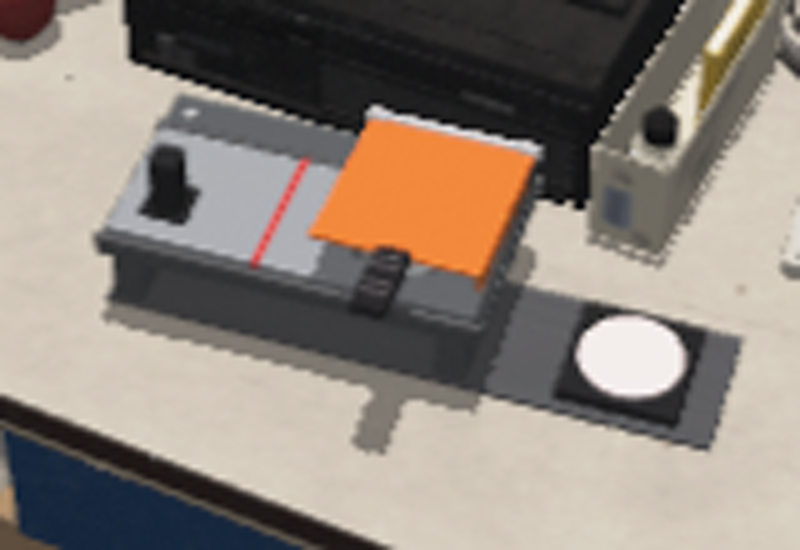

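View pics/tp1.png

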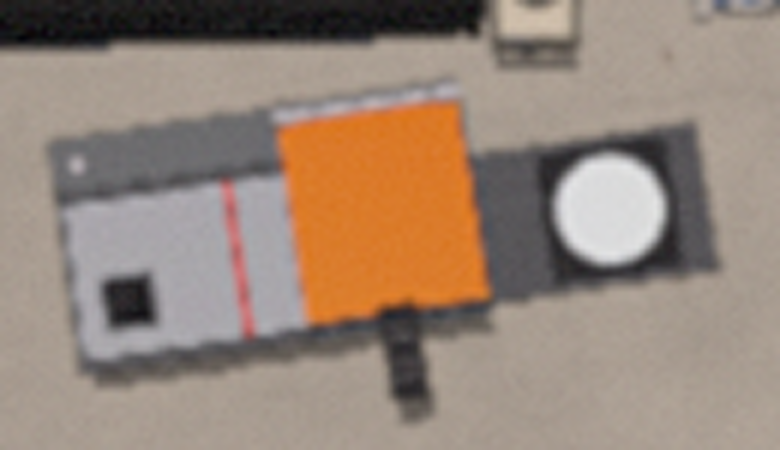

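```bash
cat > fit.py <<'E'
from h import *
from scipy.optimize import least_squares
S=robot.snapshot("scene");T=robot.snapshot("top")
fs=lambda u,v:np.array([(u+.5)/5-.5+225,(v+.5)/5-.5+180])
ft=lambda u,v:np.array([(u+.5)/6-.5+275,(v+.5)/6-.5+175])
def cov(x,r,a,n=2): # r from hinge, n normal offset
    return [x,55-r*np.cos(a)+n*np.sin(a)*1,88+r*np.sin(a)+n*np.cos(a)]
obs=[(S,fs(631,356),lambda m,a:[200,-20,15]),(T,ft(610,209),lambda m,a:[200,-20,15]),
(S,fs(180,97),lambda m,a:[-120,68.5,60]),(T,ft(52,142),lambda m,a:[-120,68.5,60]),
(S,fs(167,152),lambda m,a:[m-65,-35,110]),(T,ft(130,300),lambda m,a:[m-65,-35,110]),
(S,fs(306,161),lambda m,a:[m,25,68]),(S,fs(254,265),lambda m,a:[m,-65,68]),
(T,ft(228,182),lambda m,a:[m,25,68]),(T,ft(248,336),lambda m,a:[m,-65,68]),
(S,fs(309,236),lambda m,a:cov(13,120,a)),(S,fs(484,276),lambda m,a:cov(117,120,a)),
(T,ft(306,325),lambda m,a:cov(13,120,a)),(T,ft(490,300),lambda m,a:cov(117,120,a)),
(S,fs(372,310),lambda m,a:cov(65,170,a,0)),(T,ft(414,414),lambda m,a:cov(65,170,a,0)),
]
def res(p):
    o=[]
    for s,px,f in obs:
        o+=list(proj(s,RW(p[:3],np.array(f(p[3]*1000,p[4]))/1000))[0]-px)
    return np.array(o)
r=least_squares(res,[.5,.05,-1.4,-.02,.15],loss='soft_l1')
print(np.round(r.x,4),np.degrees(r.x[2]));print(np.round(res(r.x).reshape(-1,2),1))
for n,P in dict(tab=cov(65,150,r.x[4],0),post=[r.x[3]*1000-65,-35,89],edge=[120,-20,60],hinge=[65,55,88]).items():
    print(n,np.round(RW(r.x[:3],np.array(P)/1000),4))
E
python3 fit.py
```

```text
[ 0.5602  0.0762 -1.4309 -0.0206  0.1075] -81.98300866001024
[[ 0.3 -0.3]
 [ 0.5  0.4]
 [-0.  -1.8]
 [-0.5 -0.5]
 [-0.1  0.3]
 [-0.5  0.4]
 [-0.1 -0.3]
 [ 0.2 -0.5]
 [ 0.2  0.6]
 [ 0.8  0.7]
 [-0.  -0.5]
 [-0.3 -0.2]
 [ 0.6  0.4]
 [ 0.4 -0.1]
 [-0.9  0.5]
 [ 0.2 -2.1]]
tab [[ 0.476  -0.0013  0.1041]]
post [[0.5136 0.1561 0.089 ]]
edge [[ 0.5571 -0.0455  0.06  ]]
hinge [[0.6237 0.0195 0.088 ]]
```

```bash
cat >> h.py <<'E'
from scipy.spatial.transform import Rotation as Ro
RP=np.array([.5602,.0762,-1.4309])
def st():
    o=robot.get_obs();return o,np.array(o["tool_pos"]),Ro.from_euler('xyz',o["ee_rot"]).as_matrix()
def plan(gr,rp=None):
    """gr: list of grasp-point targets in riser mm; prints shifts in tool axes & roll so tool y // riser x"""
    rp=RP if rp is None else rp
    o,p,R=st(); g=p-.019*R[:,0]
    print("t",round(o["time"],2),"tcp",p.round(4),"toolx",R[:,0].round(3),"tooly",R[:,1].round(3),"w",round(o["width"],4),"F",np.round(o["wrist_force"],1),"T",np.round(o["wrist_torque"],2))
    c,s=np.cos(rp[2]),np.sin(rp[2]);D=np.array([[c,s,0],[-s,c,0],[0,0,1]])
    print("grasp in riser mm",(D@(g-[rp[0],rp[1],0])*1000).round(1))
    ax=np.array([c,s,0]);a=np.arctan2(ax@R[:,2],ax@R[:,1])
    a=(a+np.pi/2)%np.pi-np.pi/2
    print("roll needed",round(a,3),"j",np.round(o["joint_positions"],2))
    for P in gr:
        w=RW(rp,np.array(P)/1000)[0];print(P,(R.T@(w-g)).round(4))
E
python3 -c "
from h import *
plan([(65,-94,190),(65,-94,104)])"
```

```text
t 0.35 tcp [0.2054 0.5101 0.1803] toolx [-0. -0. -1.] tooly [ 0.374  0.928 -0.   ] w 0.0937 F [-0.  -0.6 -0.5] T [-0.04  0.04  0.  ]
grasp in riser mm [-479.1 -290.8  199.3]
roll needed -0.523 j [ 1.08  0.09  1.37 -0.    1.68 -0.1 ]
(65, -94, 190) [ 0.0095 -0.3732  0.4422]
(65, -94, 104) [ 0.0955 -0.3732  0.4422]
```

send_rows(
  increments=[
    [1, 0, -0.027, 0.032, 0],
    [1, 0, -0.054, 0.064, 0],
    [1, 0, -0.081, 0.096, 0],
    [1, 0, -0.108, 0.128, 0],
    [1, 0, -0.135, 0.16, 0],
  ],
)

```text
time: 0.77
tool_pos: [0.3033, 0.3245, 0.1807]
ee_rot: [0.871, 1.57, 0.489]
wrist_force: [0.7, 0.4, 0.4]
width: 0.0941
```

send_rows(
  increments=[
    [1, 0, -0.027, 0.032, 0],
    [1, 0, -0.054, 0.064, 0],
    [1, 0, -0.081, 0.096, 0],
    [1, 0, -0.108, 0.128, 0],
    [1, 0, -0.135, 0.16, 0],
  ],
)

```text
time: 1.18
tool_pos: [0.401, 0.1401, 0.181]
ee_rot: [0.748, 1.569, 0.365]
wrist_force: [1.0, 0.9, 0.5]
width: 0.0943
```

send_rows(
  increments=[
    [1, 0, -0.0255, 0.03, -0.11],
    [1, 0, -0.051, 0.06, -0.22],
    [1, 0, -0.0765, 0.09, -0.33],
    [1, 0, -0.1, 0.12, -0.44],
    [1, 0, -0.1, 0.122, -0.523],
  ],
)

```text
time: 1.6
tool_pos: [0.4779, -0.0009, 0.1802]
ee_rot: [-1.489, 1.569, -1.348]
wrist_force: [-0.7, -0.2, -0.5]
width: 0.0939
```

```bash
python3 -c "
from h import *
snap('wrist','w1')
plan([(65,-94,190),(65,-94,104)])"
```

```text
t 1.65 tcp [ 4.78e-01 -3.00e-04  1.80e-01] toolx [ 0.    -0.002 -1.   ] tooly [-0.142  0.99  -0.002] w 0.0938 F [ 0.3 -0.5 -1.2] T [ 0.   -0.04  0.02]
grasp in riser mm [ 64.3 -92.1 199. ]
roll needed 0.002 j [-0.12 -0.07  1.53 -0.    1.68 -1.83]
(65, -94, 190) [ 0.009  -0.0007 -0.0019]
(65, -94, 104) [ 0.095  -0.0005 -0.0019]
```

View pics/w1.png

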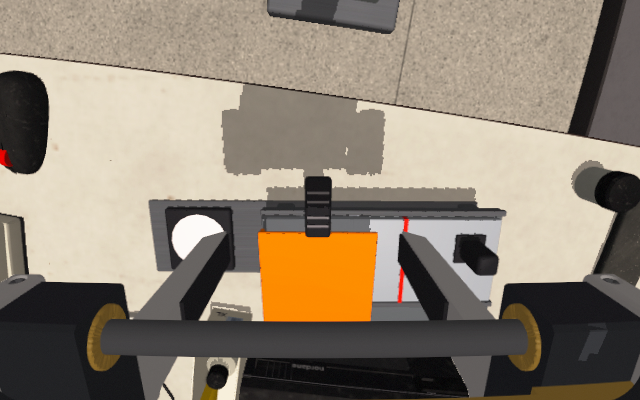

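```bash
python3 -c "
from h import *
s=snap('wrist');crop(s,'w2',240,160,260,160,3)
print(s['world_from_camera'].round(3))
for a in (.05,.11,.17,.25):
  P=[[x,55-r*np.cos(a)+n*np.sin(a),88+r*np.sin(a)+n*np.cos(a)] for x,r,n in((13,120,2),(117,120,2),(54,170,5),(76,170,5))]
  print(a,((proj(s,RW(RP,np.array(P)/1000))-[240,160]+.5)*3).round(0).tolist())
P=[[-20.6,25,68],[-20.6,-65,68],[200,-20,15]]
print(((proj(s,RW(RP,np.array(P)/1000))-[240,160]+.5)*3).round(0).tolist())
"
```

```text
[[-0.142  0.956  0.258  0.403]
 [ 0.99   0.138  0.036 -0.012]
 [-0.001  0.261 -0.965  0.384]
 [ 0.     0.     0.     1.   ]]
0.05 [[401.0, 206.0], [47.0, 205.0], [264.0, 42.0], [185.0, 42.0]]
0.11 [[405.0, 217.0], [43.0, 216.0], [266.0, 53.0], [183.0, 53.0]]
0.17 [[409.0, 229.0], [39.0, 228.0], [267.0, 67.0], [182.0, 67.0]]
0.25 [[414.0, 249.0], [33.0, 248.0], [269.0, 92.0], [180.0, 91.0]]
[[472.0, 424.0], [491.0, 176.0], [-130.0, 243.0]]
```

View pics/w2.png

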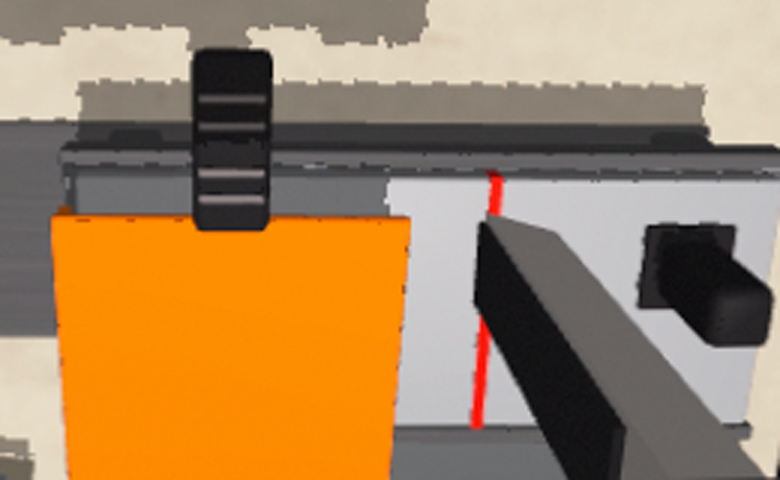

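send_rows(
  increments=[
    [1, 0.03, 0.001, -0.002, 0],
    [1, 0.06, 0.001, -0.002, 0],
    [1, 0.08, 0.001, -0.002, 0],
    [0.2, 0.095, 0.001, -0.002, 0],
    [0, 0.095, 0.001, -0.002, 0],
  ],
)

```text
time: 2.12
tool_pos: [0.4707, 0.0061, 0.0818]
ee_rot: [2.811, 1.563, 2.95]
wrist_force: [-0.6, 0.5, -0.3]
width: 0.0839
```

```bash
python3 -c "
from h import *
snap('wrist','w3')
plan([(65,-94,104)])"
```

```text
t 2.17 tcp [0.4722 0.0058 0.084 ] toolx [-0.004  0.001 -1.   ] tooly [-0.139  0.99   0.002] w 0.0804 F [ 0.4 -0.2 -0.4] T [0.04 0.   0.04]
grasp in riser mm [ 57.5 -96.9 103. ]
roll needed 0.0 j [-0.11 -0.04  1.7   0.    1.49 -1.82]
(65, -94, 104) [-0.001  -0.0075  0.0029]
```

View pics/w3.png

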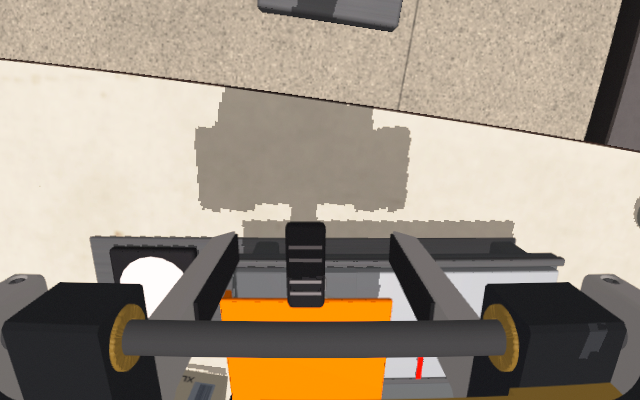

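send_rows(
  increments=[
    [0, 0, -0.004, 0.003, 0],
    [-0.3, 0, -0.004, 0.003, 0],
    [-0.3, 0, -0.004, 0.003, 0],
  ],
)

```text
time: 2.42
tool_pos: [0.479, 0.0008, 0.0874]
ee_rot: [-0.209, 1.567, -0.069]
wrist_force: [0.6, -0.4, -0.5]
width: 0.06
```

```bash
python3 -c "
from h import *
s=snap('wrist');crop(s,'w4',180,200,260,160,3)
plan([(65,-94,104)])"
```

```text
t 2.47 tcp [0.4788 0.0008 0.0872] toolx [ 0.003 -0.    -1.   ] tooly [-0.139  0.99  -0.001] w 0.0559 F [1.3 0.7 0.1] T [0.05 0.03 0.04]
grasp in riser mm [ 63.3 -91.2 106.2]
roll needed -0.0 j [-0.12 -0.04  1.68  0.    1.49 -1.83]
(65, -94, 104) [ 0.0022 -0.0017 -0.0028]
```

View pics/w4.png

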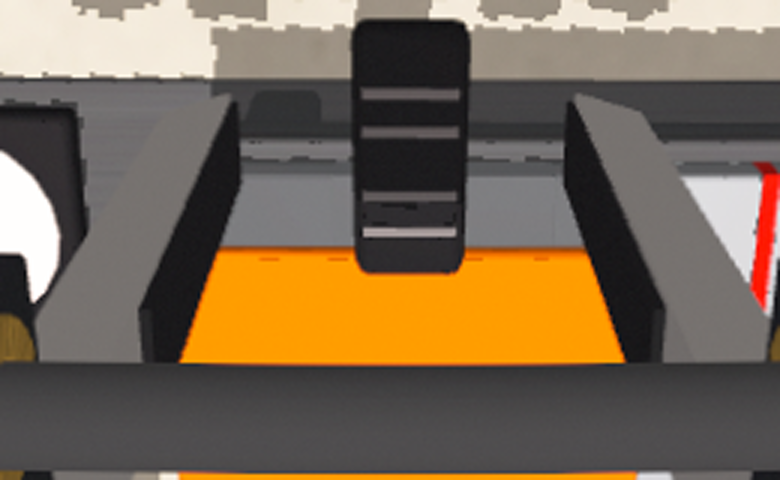

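send_rows(
  increments=[
    [-0.5, 0.002, 0.001, -0.002, 0],
    [-1, 0.002, 0.001, -0.002, 0],
    [-1, 0.002, 0.001, -0.002, 0],
    [-1, 0.002, 0.001, -0.002, 0],
    [-1, 0.002, 0.001, -0.002, 0],
  ],
)

```text
time: 2.88
tool_pos: [0.4756, 0.0016, 0.0836]
ee_rot: [0.907, 1.571, 1.047]
wrist_force: [0.7, 0.0, -0.1]
width: 0.0229
```

send_rows(
  increments=[
    [-1, 0, 0, 0, 0],
    [-1, 0, 0, 0, 0],
    [-1, 0, 0, 0, 0],
  ],
)

```text
time: 3.13
tool_pos: [0.4756, 0.0019, 0.0836]
ee_rot: [1.59, 1.57, 1.73]
wrist_force: [-0.3, 0.4, 0.9]
width: 0.0211
```

```bash
python3 -c "
from h import *
s=snap('wrist','w5')
plan([(63,55-150*np.cos(a),88+150*np.sin(a)) for a in (.11,.2,.3,.4,.5,.6,.7,.8,.9,1,1.1,1.2,1.3,1.4,1.5,1.57)])"
```

```text
t 3.18 tcp [0.4755 0.0019 0.0836] toolx [-0.     0.001 -1.   ] tooly [-0.14   0.99   0.001] w 0.0209 F [-0.7  1.7  0.4] T [ 0.32  0.04 -0.03]
grasp in riser mm [ 61.8 -94.2 102.6]
roll needed 0.0 j [-0.12 -0.04  1.69  0.    1.49 -1.83]
(63, np.float64(-94.09341469350451), np.float64(104.46674512557622)) [-0.0019 -0.0012  0.0001]
(63, np.float64(-92.00998667618623), np.float64(117.80039961925918)) [-0.0152 -0.0012  0.0022]
(63, np.float64(-88.3004733688409), np.float64(132.32803099920093)) [-0.0298 -0.0012  0.0059]
(63, np.float64(-83.15914910043276), np.float64(146.41275134629757)) [-0.0438 -0.0012  0.011 ]
(63, np.float64(-76.63738428355592), np.float64(159.91383079063047)) [-0.0573 -0.0012  0.0176]
(63, np.float64(-68.80034223645175), np.float64(172.6963710092553)) [-0.0701 -0.0011  0.0254]
(63, np.float64(-59.72632809267327), np.float64(184.63265308565366)) [-0.0821 -0.0011  0.0345]
(63, np.float64(-49.5060064020748), np.float64(195.60341363492842)) [-0.093  -0.0011  0.0447]
(63, np.float64(-38.24149524059966), np.float64(205.4990364441225)) [-0.1029 -0.0011  0.0559]
(63, np.float64(-26.045345880220964), np.float64(214.2206477211845)) [-0.1117 -0.0011  0.0681]
(63, np.float64(-13.039418213836598), np.float64(221.68110400921532)) [-0.1191 -0.0011  0.0812]
(63, np.float64(0.6463368284989599), np.float64(227.80586289508395)) [-0.1252 -0.0011  0.0948]
(63, np.float64(14.8751757063119), np.float64(232.53372781257895)) [-0.13   -0.0011  0.1091]
(63, np.float64(29.504928564963844), np.float64(235.81745949826902)) [-0.1333 -0.0011  0.1237]
(63, np.float64(44.38941974984456), np.float64(237.62424799060815)) [-0.1351 -0.0012  0.1386]
(63, np.float64(54.88055099339001), np.float64(237.9999524397752)) [-0.1354 -0.0012  0.1491]
```

View pics/w5.png

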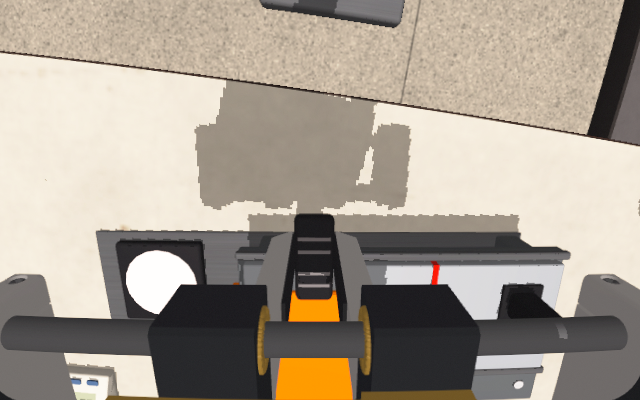

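```bash
python3 -c "
import numpy as np
e=[.11,.4,.7,1.0,1.3,1.58]
for a,b in zip(e,e[1:]):
  print([[-1,round(-.15*(np.sin(t)-np.sin(a)),4),0,round(.15*(np.cos(a)-np.cos(t)),4),0] for t in np.linspace(a,b,6)[1:]])"
```

```text
[[-1, np.float64(-0.0086), 0, np.float64(0.0012), 0], [-1, np.float64(-0.0171), 0, np.float64(0.0029), 0], [-1, np.float64(-0.0256), 0, np.float64(0.0051), 0], [-1, np.float64(-0.0338), 0, np.float64(0.0078), 0], [-1, np.float64(-0.0419), 0, np.float64(0.0109), 0]]
[[-1, np.float64(-0.0082), 0, np.float64(0.0038), 0], [-1, np.float64(-0.0161), 0, np.float64(0.008), 0], [-1, np.float64(-0.0238), 0, np.float64(0.0127), 0], [-1, np.float64(-0.0312), 0, np.float64(0.0178), 0], [-1, np.float64(-0.0382), 0, np.float64(0.0234), 0]]
[[-1, np.float64(-0.0067), 0, np.float64(0.006), 0], [-1, np.float64(-0.013), 0, np.float64(0.0124), 0], [-1, np.float64(-0.019), 0, np.float64(0.0192), 0], [-1, np.float64(-0.0245), 0, np.float64(0.0263), 0], [-1, np.float64(-0.0296), 0, np.float64(0.0337), 0]]
[[-1, np.float64(-0.0046), 0, np.float64(0.0077), 0], [-1, np.float64(-0.0088), 0, np.float64(0.0157), 0], [-1, np.float64(-0.0125), 0, np.float64(0.0239), 0], [-1, np.float64(-0.0156), 0, np.float64(0.0323), 0], [-1, np.float64(-0.0183), 0, np.float64(0.0409), 0]]
[[-1, np.float64(-0.002), 0, np.float64(0.0082), 0], [-1, np.float64(-0.0036), 0, np.float64(0.0164), 0], [-1, np.float64(-0.0047), 0, np.float64(0.0247), 0], [-1, np.float64(-0.0053), 0, np.float64(0.0331), 0], [-1, np.float64(-0.0055), 0, np.float64(0.0415), 0]]
```

send_rows(
  increments=[
    [-1, -0.0086, 0, 0.0012, 0],
    [-1, -0.017, 0, 0.003, 0],
    [-1, -0.0256, 0, 0.005, 0],
    [-1, -0.034, 0, 0.008, 0],
    [-1, -0.042, 0, 0.011, 0],
  ],
)

```text
time: 3.6
tool_pos: [0.4879, 0.0036, 0.1268]
ee_rot: [0.161, 1.568, 0.301]
wrist_force: [4.7, 2.8, -4.6]
width: 0.0201
```

```bash
python3 -c "
from h import *
s=snap('scene');crop(s,'s5',225,150,160,110,5)
plan([(61.8,55-150*np.cos(a),88+150*np.sin(a)) for a in (.4,)])"
```

```text
t 3.65 tcp [0.4888 0.0036 0.1286] toolx [ 0.005  0.001 -1.   ] tooly [-0.14  0.99  0.  ] w 0.0198 F [ 3.9  4.  -2.3] T [ 0.68 -0.59  0.01]
grasp in riser mm [ 61.9 -80.9 147.6]
roll needed 0.001 j [-0.11 -0.04  1.6   0.    1.57 -1.82]
(61.8, np.float64(-83.15914910043276), np.float64(146.41275134629757)) [ 0.0012  0.0001 -0.0023]
```

View pics/s5.png

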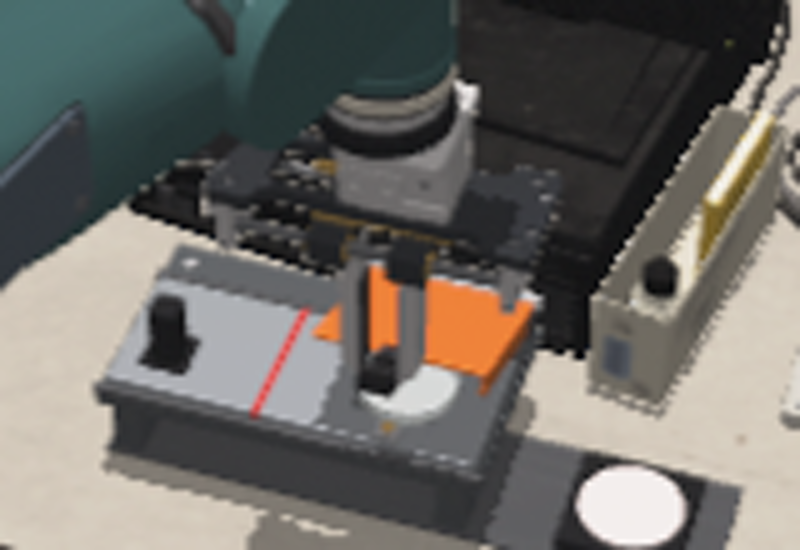

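send_rows(
  increments=[
    [-1, -0.008, 0, 0.004, 0],
    [-1, -0.016, 0, 0.008, 0],
    [-1, -0.024, 0, 0.0125, 0],
    [-1, -0.031, 0, 0.018, 0],
    [-1, -0.038, 0, 0.0235, 0],
  ],
)

```text
time: 4.07
tool_pos: [0.5109, 0.0067, 0.1637]
ee_rot: [0.291, 1.569, 0.432]
wrist_force: [5.4, 3.1, -6.9]
width: 0.0191
```

send_rows(
  increments=[
    [-1, -0.0067, 0, 0.006, 0],
    [-1, -0.013, 0, 0.0124, 0],
    [-1, -0.019, 0, 0.019, 0],
    [-1, -0.0245, 0, 0.0263, 0],
    [-1, -0.0296, 0, 0.0337, 0],
  ],
)

```text
time: 4.48
tool_pos: [0.5428, 0.0111, 0.1925]
ee_rot: [3.019, 1.568, -3.124]
wrist_force: [2.3, 2.0, -6.9]
width: 0.0187
```

```bash
python3 -c "
from h import *
s=snap('scene');crop(s,'s6',225,150,160,110,5)
plan([(61.8,55-150*np.cos(a),88+150*np.sin(a)) for a in (1.,)])"
```

```text
t 4.53 tcp [0.5443 0.0113 0.1935] toolx [-0.  0. -1.] tooly [-0.14  0.99  0.  ] w 0.0185 F [ 2.8  2.6 -5.2] T [ 0.46 -0.56 -0.02]
grasp in riser mm [ 62.1 -24.8 212.5]
roll needed 0.001 j [-0.08  0.07  1.36  0.    1.71 -1.79]
(61.8, np.float64(-26.045345880220964), np.float64(214.2206477211845)) [-0.0018  0.0003 -0.0013]
```

View pics/s6.png

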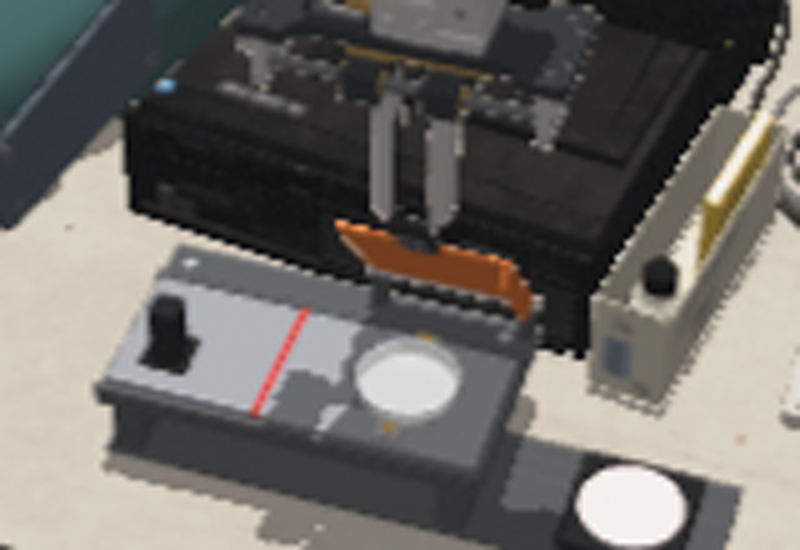

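send_rows(
  increments=[
    [-1, -0.0046, 0, 0.0077, 0],
    [-1, -0.0088, 0, 0.0157, 0],
    [-1, -0.0125, 0, 0.024, 0],
    [-1, -0.0156, 0, 0.0323, 0],
    [-1, -0.0183, 0, 0.041, 0],
  ],
)

```text
time: 4.95
tool_pos: [0.5823, 0.0165, 0.2116]
ee_rot: [-3.099, 1.566, -2.959]
wrist_force: [-0.8, 1.2, -1.7]
width: 0.0181
```

```bash
python3 -c "
from h import *
s=snap('scene');crop(s,'s7',225,150,160,110,5)
snap('wrist','w7')
plan([(61.8,55-150*np.cos(a),88+150*np.sin(a)) for a in (1.3,1.57)])"
```

```text
t 5.05 tcp [0.5837 0.0167 0.212 ] toolx [-0.001 -0.    -1.   ] tooly [-0.14  0.99 -0.  ] w 0.0182 F [ 0.6  1.4 -0.7] T [ 0.28  0.07 -0.02]
grasp in riser mm [ 62.2  15.  231. ]
roll needed 0.0 j [-0.07  0.16  1.23 -0.    1.75 -1.78]
(61.8, np.float64(14.8751757063119), np.float64(232.53372781257895)) [-0.0015  0.0004 -0.0001]
(61.8, np.float64(54.88055099339001), np.float64(237.9999524397752)) [-0.007   0.0003  0.0399]
```

View pics/s7.png

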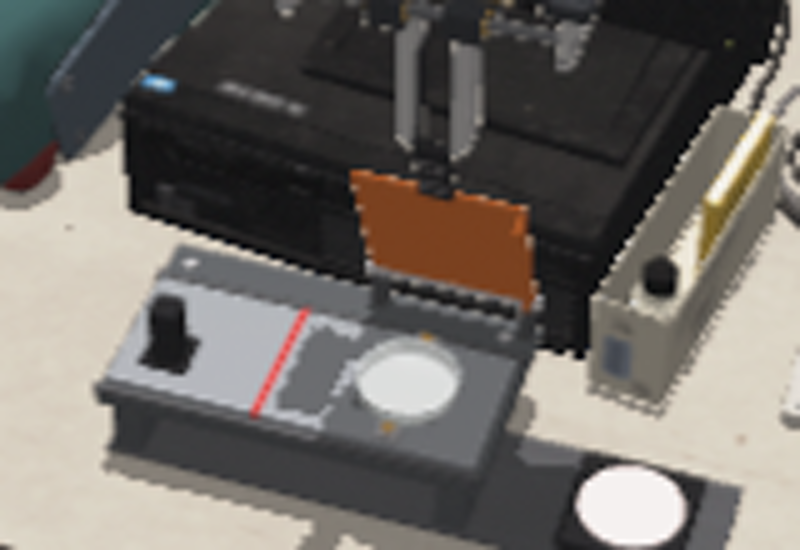

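View pics/w7.png

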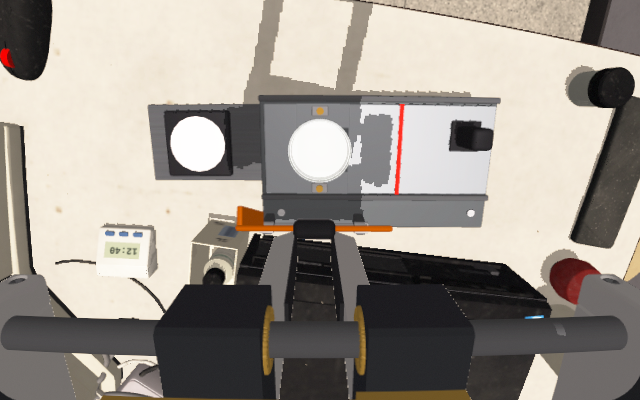

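send_rows(
  increments=[
    [-1, -0.002, 0, 0.008, 0],
    [-1, -0.0037, 0, 0.0164, 0],
    [-1, -0.005, 0, 0.0245, 0],
    [-1, -0.0055, 0, 0.033, 0],
    [-1, -0.006, 0, 0.041, 0],
  ],
)

```text
time: 5.47
tool_pos: [0.6251, 0.0224, 0.2193]
ee_rot: [-0.414, 1.569, -0.274]
wrist_force: [-2.5, 0.4, 5.3]
width: 0.0166
```

send_rows(
  increments=[
    [-1, 0, 0, 0, 0],
    [-1, 0, 0, 0, 0],
  ],
)

```text
time: 5.63
tool_pos: [0.6262, 0.0222, 0.2191]
ee_rot: [-0.342, 1.566, -0.202]
wrist_force: [1.8, -1.2, 0.5]
width: 0.0134
```

```bash
python3 -c "
from h import *
s=snap('scene');crop(s,'s8',225,130,160,110,5)
s=snap('wrist','w8')
plan([(61.8,55-150*np.cos(a),88+150*np.sin(a)) for a in (1.57,)])
for a in (1.4,1.5,1.57,1.7):
  P=[[x,55-r*np.cos(a)+n*np.sin(a),88+r*np.sin(a)-n*np.cos(a)] for x,r,n in((13,120,0),(117,120,0),(13,0,0),(117,0,0))]
  print(a,proj(s,RW(RP,np.array(P)/1000)).round(0).tolist())
"
```

```text
t 5.73 tcp [0.6255 0.0223 0.2177] toolx [ 0.002 -0.    -1.   ] tooly [-0.14   0.99  -0.001] w 0.0025 F [ 0.8  0.2 -0.1] T [ 0.05 -0.12  0.04]
grasp in riser mm [ 62.5  57.1 236.7]
roll needed 0.0 j [-0.05  0.25  1.11 -0.    1.78 -1.77]
(61.8, np.float64(54.88055099339001), np.float64(237.9999524397752)) [-0.0013  0.0007 -0.0023]
1.4 [[393.0, 192.0], [231.0, 192.0], [365.0, 183.0], [260.0, 183.0]]
1.5 [[392.0, 210.0], [232.0, 210.0], [365.0, 183.0], [260.0, 183.0]]
1.57 [[391.0, 223.0], [232.0, 223.0], [365.0, 183.0], [260.0, 183.0]]
1.7 [[390.0, 244.0], [234.0, 244.0], [365.0, 183.0], [260.0, 183.0]]
```

View pics/s8.png

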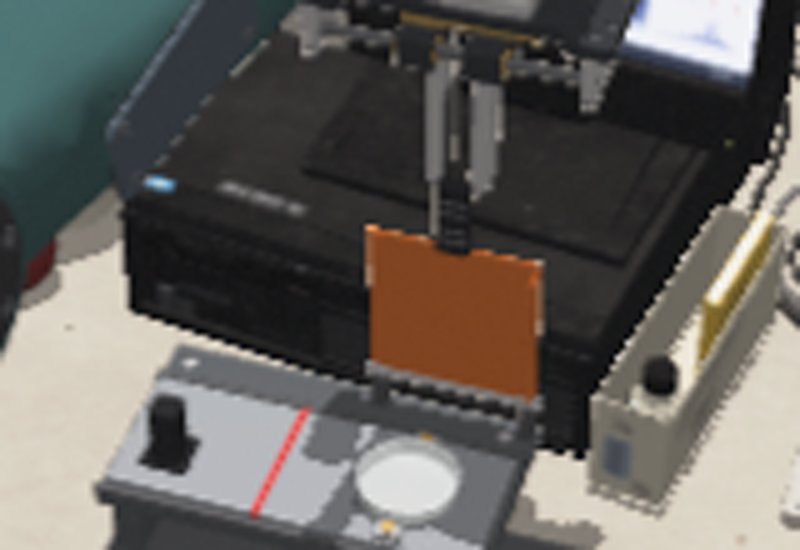

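View pics/w8.png

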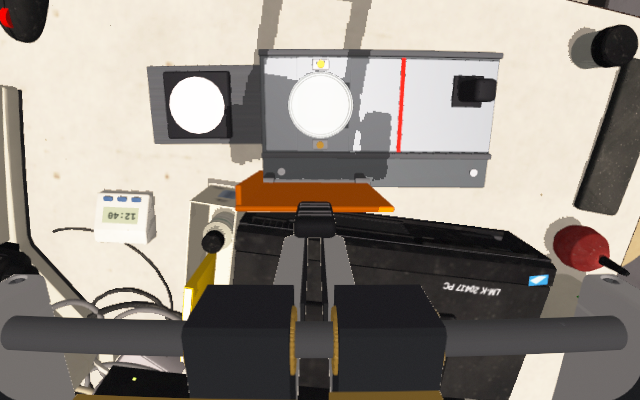

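```bash
python3 -c "
from h import *
s=snap('wrist');crop(s,'w9',220,160,200,90,4)
P=[[-120,68.5,60],[120,68.5,60],[-20.6,25,68],[-20.6,-65,68],[200,-20,15]]
print(((proj(s,RW(RP,np.array(P)/1000)))).round(1).tolist())
for n,o,k in(('wrist',(220,160),4),('scene',(225,130),5)):
 s=snap(n)
 for a in (1.4,1.45,1.5,1.55,1.6,1.7):
  P=[[x,55-r*np.cos(a)+m*np.sin(a),88+r*np.sin(a)+m*np.cos(a)] for x,r,m in((13,120,0),(117,120,0),(13,4,-2),(117,4,-2),(65,170,0))]
  print(n,a,((proj(s,RW(RP,np.array(P)/1000))-o+.5)*k).round(0).tolist())
"
```

```text
[[482.6, 190.5], [261.1, 190.2], [396.2, 150.7], [401.3, 57.4], [194.3, 105.6]]
wrist 1.4 [[692.0, 137.0], [43.0, 136.0], [584.0, 92.0], [156.0, 92.0], [365.0, 167.0]]
wrist 1.45 [[691.0, 174.0], [44.0, 173.0], [584.0, 93.0], [156.0, 92.0], [365.0, 235.0]]
wrist 1.5 [[690.0, 210.0], [45.0, 210.0], [584.0, 94.0], [156.0, 93.0], [365.0, 301.0]]
wrist 1.55 [[688.0, 246.0], [47.0, 246.0], [584.0, 94.0], [156.0, 94.0], [365.0, 365.0]]
wrist 1.6 [[685.0, 281.0], [49.0, 281.0], [584.0, 95.0], [156.0, 95.0], [365.0, 426.0]]
wrist 1.7 [[680.0, 347.0], [55.0, 346.0], [584.0, 97.0], [156.0, 97.0], [365.0, 537.0]]
scene 1.4 [[363.0, 241.0], [538.0, 279.0], [372.0, 365.0], [537.0, 402.0], [447.0, 203.0]]
scene 1.45 [[366.0, 233.0], [540.0, 271.0], [372.0, 364.0], [537.0, 402.0], [451.0, 192.0]]
scene 1.5 [[369.0, 226.0], [543.0, 264.0], [373.0, 364.0], [537.0, 401.0], [456.0, 181.0]]
scene 1.55 [[372.0, 219.0], [546.0, 257.0], [373.0, 364.0], [537.0, 401.0], [460.0, 172.0]]
scene 1.6 [[376.0, 213.0], [549.0, 250.0], [373.0, 363.0], [537.0, 401.0], [464.0, 162.0]]
scene 1.7 [[382.0, 201.0], [554.0, 238.0], [373.0, 363.0], [538.0, 400.0], [473.0, 146.0]]
```

View pics/w9.png

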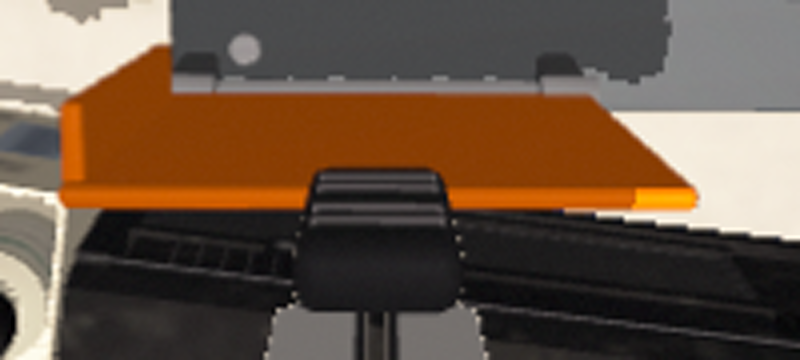

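send_rows(
  increments=[
    [-1, -0.01, 0, 0.002, 0],
    [-1, -0.03, 0, 0.002, 0],
    [-1, -0.05, 0.0, 0.002, 0],
    [0, -0.05, 0.04, 0.002, 0],
    [1, -0.05, 0.08, 0.002, 0],
  ],
)

```text
time: 6.3
tool_pos: [0.6159, 0.1008, 0.2686]
ee_rot: [-0.203, 1.569, -0.068]
wrist_force: [0.7, 1.1, 0.2]
width: 0.0106
```

send_rows(
  increments=[
    [1, 0, 0.04, -0.01, 0],
    [1, 0, 0.07, -0.04, 0],
    [1, 0.03, 0.07, -0.07, 0],
    [1, 0.05, 0.07, -0.094, 0],
    [1, 0.06, 0.07, -0.094, 0],
  ],
)

```text
time: 6.72
tool_pos: [0.5055, 0.1581, 0.2025]
ee_rot: [-3.081, 1.56, -2.938]
wrist_force: [-0.3, 0.3, -1.1]
width: 0.0435
```

```bash
python3 -c "
from h import *
s=snap('scene');crop(s,'s10',225,130,160,130,5)
s=snap('wrist','w10')
plan([(-87,-35,94)])
P=[[-85.6,-35,110],[-85.6,-35,68],[-20.6,25,68],[-20.6,-65,68],[200,-20,15]]
print(((proj(s,RW(RP,np.array(P)/1000)))).round(1).tolist())
"
```

```text
t 6.82 tcp [0.5101 0.1579 0.2045] toolx [-0.005 -0.001 -1.   ] tooly [-0.14  0.99 -0.  ] w 0.0519 F [ 0.1 -1.1 -0.5] T [ 0.05 -0.    0.03]
grasp in riser mm [-87.9 -38.1 223.5]
roll needed 0.001 j [ 0.19  0.05  1.36 -0.    1.73 -1.52]
(-87, -35, 94) [ 0.1294 -0.0009  0.0038]
[[311.9, 202.8], [312.1, 191.9], [250.0, 247.5], [246.0, 162.0], [73.4, 193.7]]
```

View pics/s10.png

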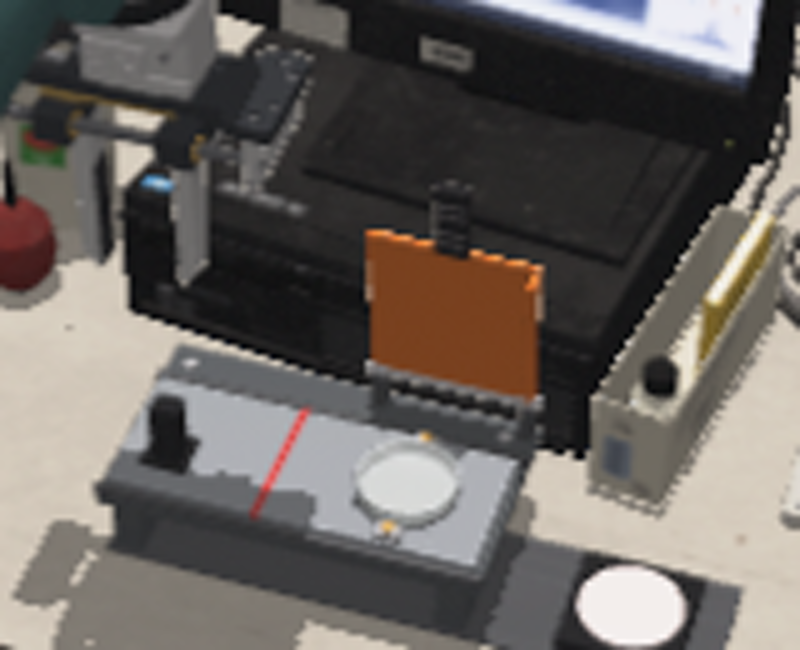

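View pics/w10.png

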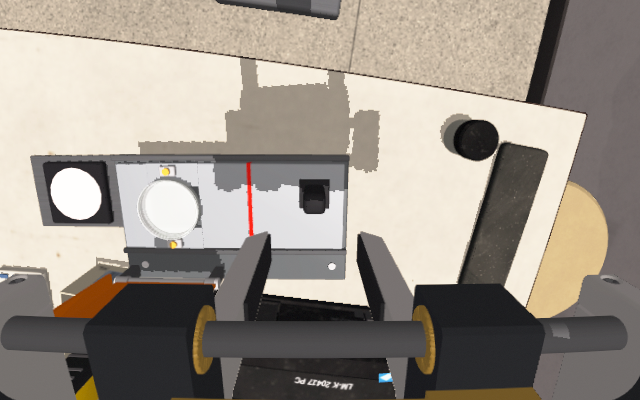

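send_rows(
  increments=[
    [0.2, 0.03, -0.001, 0.004, 0],
    [0.2, 0.06, -0.001, 0.004, 0],
    [0.2, 0.085, -0.001, 0.004, 0],
    [0.2, 0.1, -0.001, 0.004, 0],
    [0.2, 0.1, -0.001, 0.004, 0],
  ],
)

```text
time: 7.23
tool_pos: [0.516, 0.157, 0.1044]
ee_rot: [-3.074, 1.565, -2.934]
wrist_force: [-0.3, -1.2, -0.3]
width: 0.0564
```

```bash
python3 -c "
from h import *
s=snap('wrist');crop(s,'w11',200,160,260,160,3)
plan([(-87,-35,94)])
"
```

```text
t 7.28 tcp [0.5171 0.1573 0.1068] toolx [-0.002 -0.    -1.   ] tooly [-0.139  0.99  -0.   ] w 0.0567 F [ 0.2  0.1 -0.1] T [ 0.06 -0.01  0.03]
grasp in riser mm [-86.4 -31.3 125.8]
roll needed -0.001 j [ 0.19  0.09  1.51 -0.    1.54 -1.52]
(-87, -35, 94) [ 0.0318  0.0006 -0.0037]
```

View pics/w11.png

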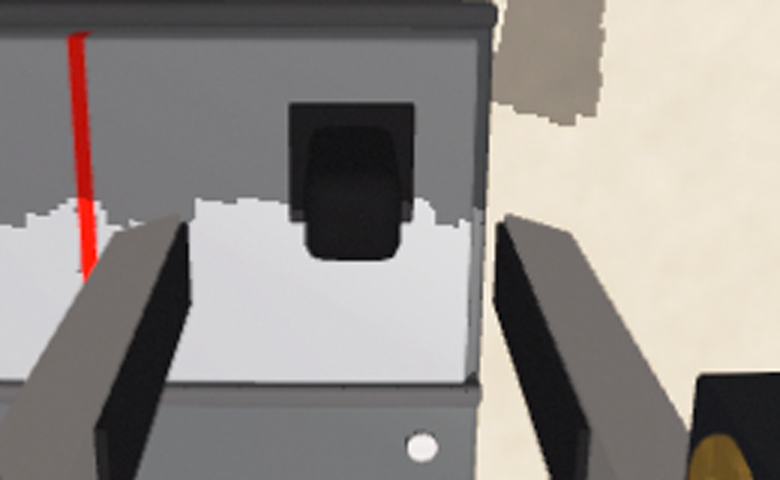

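```bash
python3 -c "
from h import *
s=snap('wrist');o,p,R=st()
f=lambda P:((proj(s,P)-[200,160]+.5)*3).round(0).tolist()
print(p,'tip',f([p+R@[0,a,b] for a in(-.028,.028) for b in(-.008,.008)]))
print('post',f(RW(RP,np.array([[-87+i,-35+j,110] for i in(-10,10) for j in(-10,10)])/1000)))
print('rails',f(RW(RP,np.array([[-107,25,68],[-107,-65,68],[-120,-68.5,60],[-22,-65,68]])/1000)))
"
```

```text
[0.51809796 0.15763401 0.10855078] tip [[212.0, 189.0], [215.0, 262.0], [485.0, 189.0], [482.0, 262.0]]
post [[401.0, 160.0], [399.0, 253.0], [302.0, 160.0], [303.0, 253.0]]
rails [[426.0, 370.0], [434.0, 27.0], [485.0, 7.0], [75.0, 27.0]]
```

send_rows(
  increments=[
    [0.2, 0, 0, 0, 0],
    [0.2, 0, 0, 0, 0],
    [0.2, 0, 0, 0, 0],
  ],
)

```text
time: 7.58
tool_pos: [0.5178, 0.158, 0.1095]
ee_rot: [0.07, 1.567, 0.21]
wrist_force: [-0.7, -0.4, -0.6]
width: 0.0564
```

```bash
python3 -c "
from h import *
o,p,R=st()
s=snap('wrist');crop(s,'w12',200,160,260,160,3)
f=lambda P:((proj(s,P)-[200,160]+.5)*3).round(0).tolist()
print(p,o['width'],'tip',f([p+R@[h,a,b] for h in (0,-.019,-.04) for a in(-.0285,.0285) for b in(-.008,.008)]))
print('post',f(RW(RP,np.array([[-87+i,-35+j,110] for i in(-10,10) for j in(-10,10)])/1000)))
plan([(-87,-35,94)])
T=s['world_from_camera'];print(R.T@(T[:3,3]-p))
"
```

```text
[0.51777828 0.15801582 0.1095057 ] 0.056365370024826354 tip [[210.0, 182.0], [213.0, 254.0], [486.0, 182.0], [483.0, 254.0], [198.0, 214.0], [201.0, 292.0], [499.0, 214.0], [496.0, 292.0], [181.0, 257.0], [185.0, 342.0], [517.0, 257.0], [513.0, 342.0]]
post [[397.0, 153.0], [396.0, 244.0], [299.0, 153.0], [300.0, 244.0]]
t 7.63 tcp [0.5174 0.158  0.1091] toolx [ 0.003  0.001 -1.   ] tooly [-0.14  0.99  0.  ] w 0.0564 F [-0.2  0.6 -0.3] T [0.02 0.03 0.07]
grasp in riser mm [-86.9 -31.  128.1]
roll needed 0.0 j [ 0.19  0.09  1.51  0.    1.54 -1.52]
(-87, -35, 94) [ 0.0341  0.0001 -0.0041]
[-0.20438151 -0.0013501  -0.07631555]
```

View pics/w12.png

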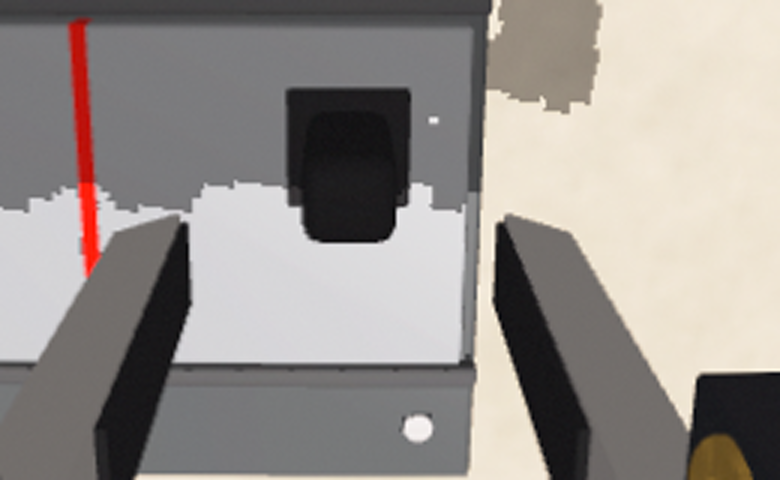

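send_rows(
  increments=[
    [0.2, 0.015, 0, -0.004, 0],
    [0.2, 0.03, 0, -0.004, 0],
    [0.2, 0.034, 0, -0.004, 0],
    [0.2, 0.034, 0, -0.004, 0],
    [0.2, 0.034, 0, -0.004, 0],
  ],
)

```text
time: 8.05
tool_pos: [0.5127, 0.1573, 0.074]
ee_rot: [0.139, 1.57, 0.279]
wrist_force: [0.4, -1.2, 0.4]
width: 0.0563
```

```bash
python3 -c "
from h import *
s=snap('wrist');crop(s,'w13',200,160,260,160,3)
s=snap('scene');crop(s,'s13',215,160,130,110,6)
plan([(-87,-35,94)])
"
```

```text
t 8.15 tcp [0.5133 0.1574 0.0747] toolx [ 0.002  0.    -1.   ] tooly [-0.14  0.99  0.  ] w 0.0563 F [-0.6 -0.  -0.1] T [0.03 0.03 0.  ]
grasp in riser mm [-87.  -35.2  93.7]
roll needed 0.0 j [ 0.19  0.1   1.57  0.    1.47 -1.52]
(-87, -35, 94) [-0.0003  0.      0.0002]
```

View pics/w13.png

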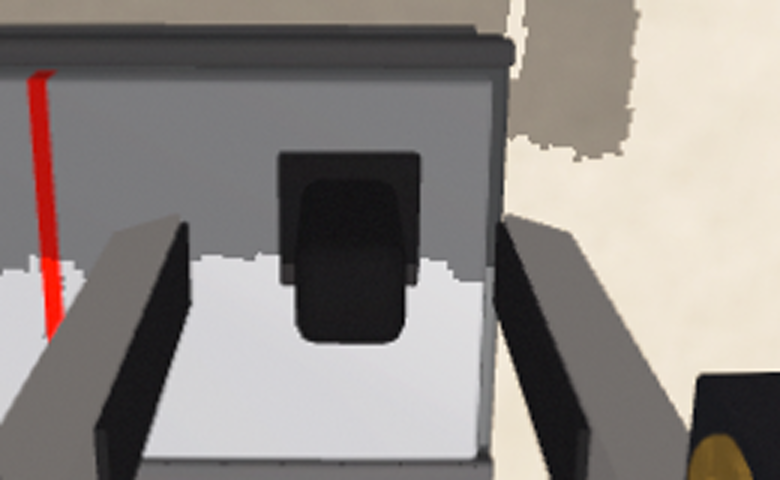

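View pics/s13.png

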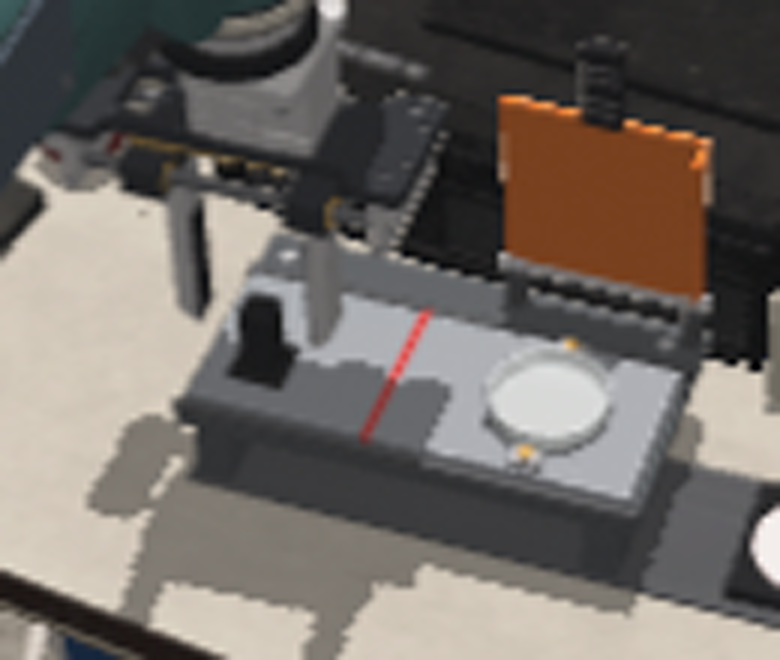

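```bash
python3 -c "
from h import *
o,p,R=st()
s=snap('scene')
f=lambda P:((proj(s,P)-[215,160]+.5)*6).round(0).tolist()
for h in(0,-.01,-.02):print(h,f([p+R@[h,a,0] for a in(-.034,.034)]))
print(f(RW(RP,np.array([[-87,-35,110],[-87,-35,68]])/1000)))
"
```

```text
0 [[325.0, 370.0], [198.0, 339.0]]
-0.01 [[325.0, 356.0], [197.0, 325.0]]
-0.02 [[324.0, 341.0], [195.0, 311.0]]
[[257.0, 304.0], [262.0, 364.0]]
```

send_rows(
  increments=[
    [0.2, 0.003, 0, 0, 0],
    [0.2, 0.006, 0, 0, 0],
    [0.2, 0.008, 0, 0, 0],
  ],
)

```text
time: 8.45
tool_pos: [0.5124, 0.1572, 0.0653]
ee_rot: [1.334, 1.571, 1.475]
wrist_force: [0.3, 0.4, 0.5]
width: 0.0566
```

send_rows(
  increments=[
    [0.2, 0.002, 0, 0, 0],
    [0.2, 0.002, 0, 0, 0],
  ],
)

```text
time: 8.62
tool_pos: [0.5119, 0.1572, 0.0627]
ee_rot: [3.135, 1.57, -3.008]
wrist_force: [0.4, 0.6, 0.7]
width: 0.0562
```

send_rows(
  increments=[
    [0.2, 0.002, 0, 0.0, 0],
    [0.2, 0.004, 0, 0.0, 0],
    [0.2, 0.004, 0, 0.0, 0],
    [0.2, 0.004, 0, 0, 0],
  ],
)

```text
time: 8.95
tool_pos: [0.5123, 0.1572, 0.0593]
ee_rot: [2.887, 1.57, 3.027]
wrist_force: [-0.3, -0.9, 0.1]
width: 0.0562
```

```bash
python3 -c "
from h import *
s=snap('wrist');crop(s,'w14',200,160,260,160,3)
s=snap('scene');crop(s,'s14',215,160,130,110,6)
plan([(-87,-35,75)])
"
```

```text
t 9.05 tcp [0.5125 0.1573 0.0595] toolx [ 0.  0. -1.] tooly [-0.14  0.99  0.  ] w 0.0563 F [ 0.9 -0.3  0.5] T [ 0.06  0.01 -0.02]
grasp in riser mm [-86.9 -36.   78.5]
roll needed 0.0 j [ 0.19  0.11  1.59  0.    1.44 -1.52]
(-87, -35, 75) [0.0035 0.0001 0.001 ]
```

View pics/w14.png

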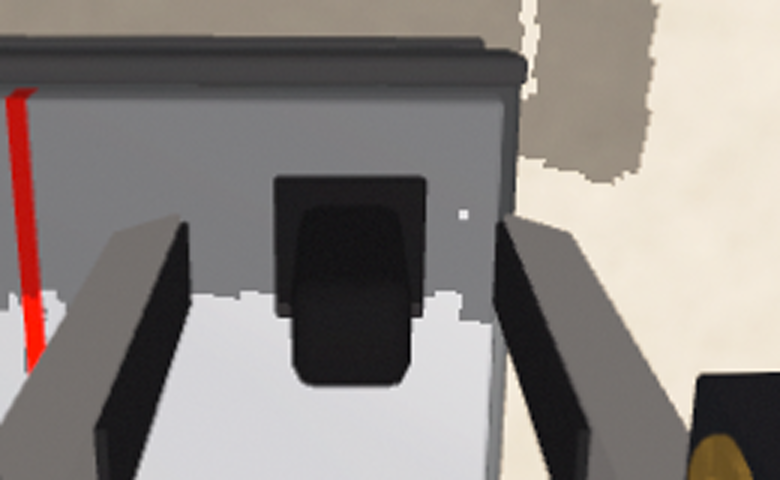

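View pics/s14.png

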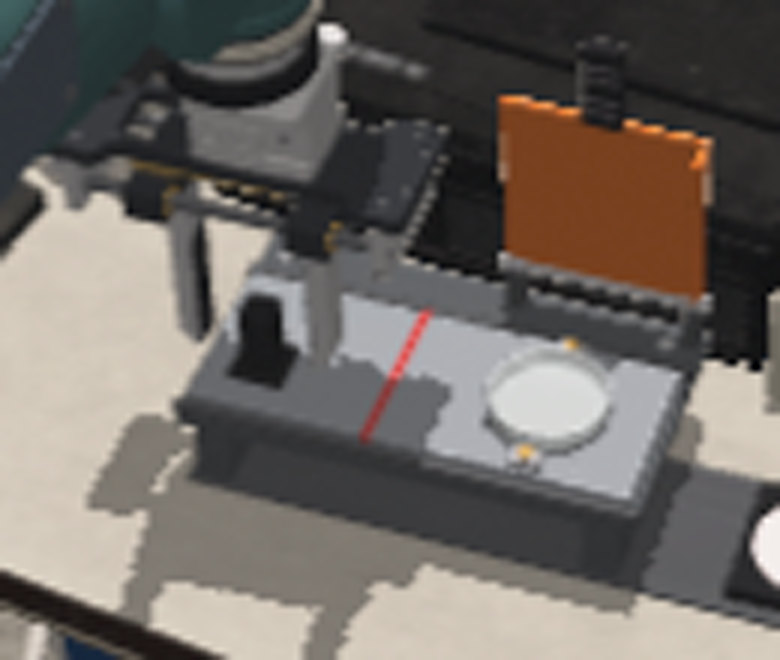

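send_rows(
  increments=[
    [0, 0.0, 0.0015, 0.0, 0],
    [-0.5, 0.0, 0.0015, 0.0, 0],
    [-1, 0.0, 0.0015, 0.0, 0],
    [-1, 0.0, 0.0015, 0, 0],
    [-1, 0.0, 0.0015, 0, 0],
  ],
)

```text
time: 9.47
tool_pos: [0.5122, 0.1587, 0.0595]
ee_rot: [0.554, 1.571, 0.694]
wrist_force: [0.3, -0.5, 0.6]
width: 0.0263
```

send_rows(
  increments=[
    [-1, 0, 0, 0, 0],
    [-1, 0, 0, 0, 0],
    [-1, 0, 0, 0, 0],
    [-1, 0, 0, 0, 0],
  ],
)

```text
time: 9.8
tool_pos: [0.5122, 0.1587, 0.0595]
ee_rot: [1.574, 1.571, 1.714]
wrist_force: [-0.5, -0.4, 0.5]
width: 0.02
```

```bash
python3 -c "
from h import *
s=snap('wrist');crop(s,'w15',200,160,260,160,3)
s=snap('scene');crop(s,'s15',215,160,130,110,6)
plan([(-87+140.6,-35,75)])
"
```

```text
t 9.9 tcp [0.5122 0.1587 0.0595] toolx [ 0.  0. -1.] tooly [-0.14  0.99  0.  ] w 0.0194 F [ 0.4  0.2 -0.1] T [ 0.05 -0.01 -0.04]
grasp in riser mm [-88.4 -36.   78.5]
roll needed 0.0 j [ 0.19  0.11  1.59  0.    1.44 -1.52]
(53.599999999999994, -35, 75) [ 0.0035 -0.142   0.001 ]
```

View pics/w15.png

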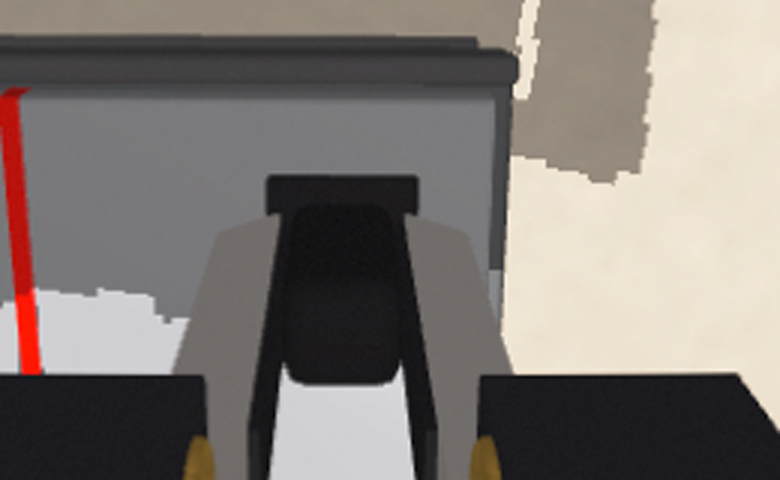

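View pics/s15.png

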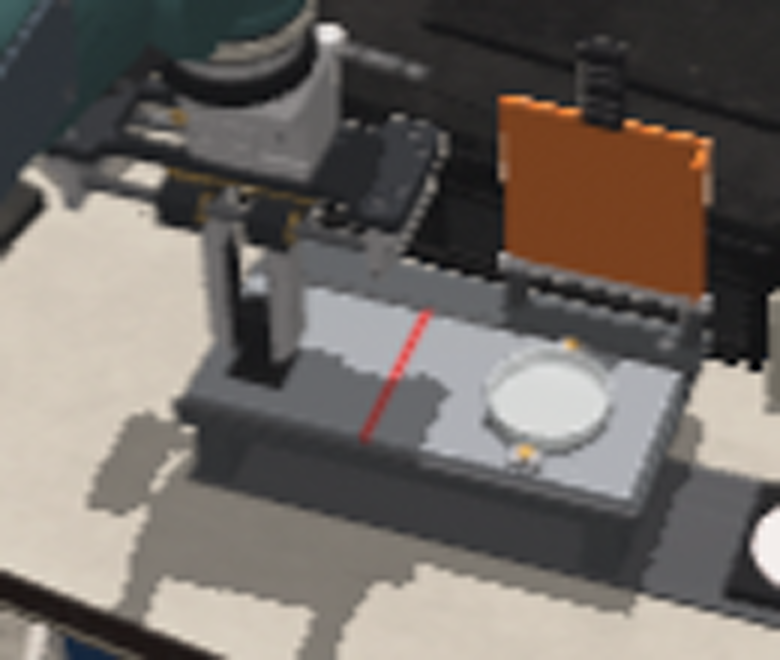

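send_rows(
  increments=[
    [-1, 0, -0.003, 0, 0],
    [-1, 0, -0.009, 0, 0],
    [-1, 0, -0.016, 0, 0],
    [-1, 0, -0.023, 0, 0],
    [-1, 0, -0.03, 0, 0],
  ],
)

```text
time: 10.32
tool_pos: [0.5165, 0.1283, 0.0595]
ee_rot: [1.164, 1.57, 1.304]
wrist_force: [-1.0, 2.3, 0.4]
width: 0.0196
```

```bash
python3 -c "
from h import *
s=snap('wrist','w16')
plan([(-88.4+140.6,-35,75)])
"
```

```text
t 10.37 tcp [0.5167 0.1268 0.0595] toolx [ 0.    -0.001 -1.   ] tooly [-0.138  0.99  -0.001] w 0.0199 F [-0.3 -2.3  0.3] T [-0.09  0.02  0.07]
grasp in riser mm [-56.2 -36.   78.5]
roll needed -0.001 j [ 0.14  0.1   1.6  -0.    1.44 -1.57]
(52.19999999999999, -35, 75) [ 0.0037 -0.1084  0.0011]
```

View pics/w16.png

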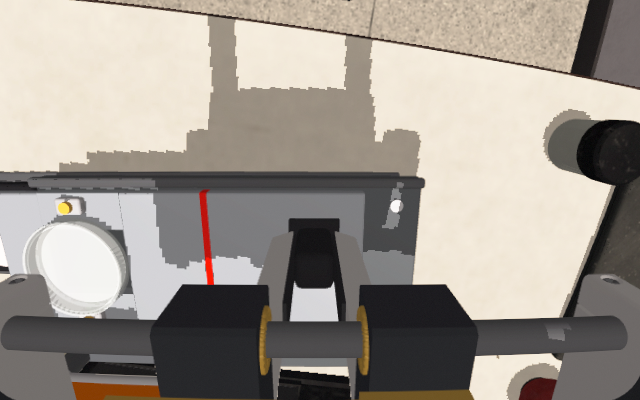

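send_rows(
  increments=[
    [-1, 0, -0.006, 0, 0],
    [-1, 0, -0.012, 0, 0],
    [-1, 0, -0.018, 0, 0],
    [-1, 0, -0.024, 0, 0],
    [-1, 0, -0.03, 0, 0],
  ],
)

```text
time: 10.78
tool_pos: [0.5206, 0.0988, 0.0595]
ee_rot: [1.574, 1.571, 1.714]
wrist_force: [0.1, 2.0, -0.0]
width: 0.02
```

send_rows(
  increments=[
    [-1, 0, -0.006, 0, 0],
    [-1, 0, -0.012, 0, 0],
    [-1, 0, -0.018, 0, 0],
    [-1, 0, -0.024, 0, 0],
    [-1, 0, -0.03, 0, 0],
  ],
)

```text
time: 11.2
tool_pos: [0.5249, 0.0691, 0.0595]
ee_rot: [1.057, 1.571, 1.197]
wrist_force: [-0.2, 2.0, 1.2]
width: 0.0196
```

```bash
python3 -c "
from h import *
s=snap('wrist','w17')
s=snap('scene');crop(s,'s17',225,150,160,120,5)
plan([(-88.4+140.6,-35,75)])
"
```

```text
t 11.3 tcp [0.5251 0.0679 0.0595] toolx [ 0.    -0.002 -1.   ] tooly [-0.138  0.99  -0.002] w 0.0198 F [-0.2 -1.4 -1. ] T [-0.05 -0.04  0.01]
grasp in riser mm [  3.3 -35.9  78.5]
roll needed -0.001 j [ 0.02  0.1   1.6  -0.    1.44 -1.69]
(52.19999999999999, -35, 75) [ 0.0036 -0.0489  0.001 ]
```

View pics/s17.png

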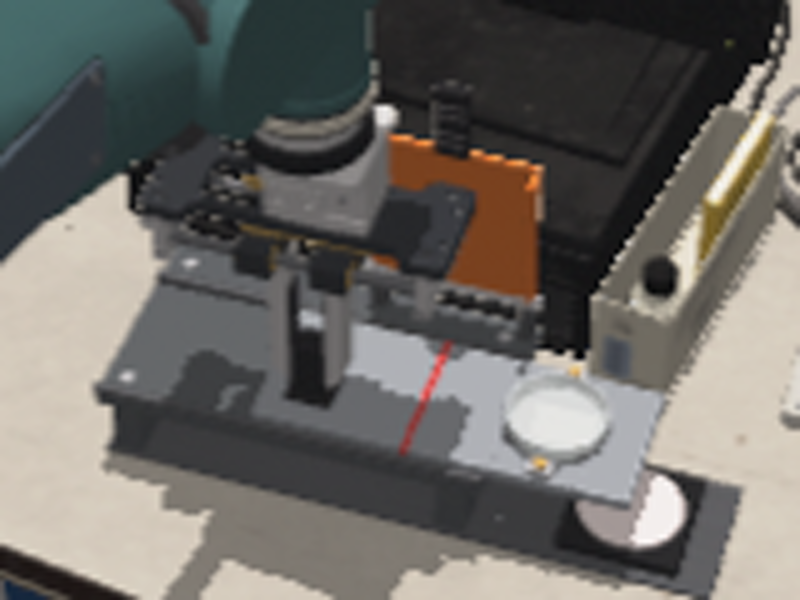

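View pics/w17.png

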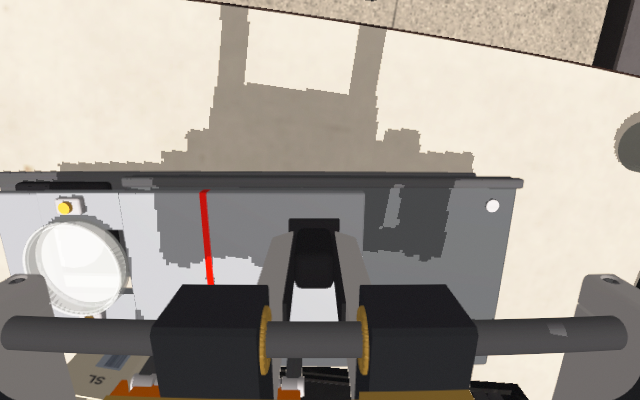

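Everything tracks (dish out over the edge, board flat, red line moved with the grip). Continuing the slide more slowly.

send_rows(
  increments=[
    [-1, 0, -0.006, 0, 0],
    [-1, 0, -0.012, 0, 0],
    [-1, 0, -0.018, 0, 0],
    [-1, 0, -0.024, 0, 0],
    [-1, 0, -0.03, 0, 0],
  ],
)

```text
time: 11.72
tool_pos: [0.5291, 0.0395, 0.0596]
ee_rot: [1.127, 1.57, 1.267]
wrist_force: [-0.5, 2.4, 2.0]
width: 0.0196
```

send_rows(
  increments=[
    [-1, 0, -0.005, 0, 0],
    [-1, 0, -0.009, 0, 0],
    [-1, 0, -0.012, 0, 0],
    [-1, 0, -0.014, 0, 0],
    [-1, 0, -0.014, 0, 0],
  ],
)

```text
time: 12.13
tool_pos: [0.5311, 0.0254, 0.0595]
ee_rot: [-1.183, 1.57, -1.043]
wrist_force: [-0.3, 0.5, 1.9]
width: 0.0201
```

```bash
python3 -c "
from h import *
s=snap('wrist','w18')
s=snap('scene');crop(s,'s18',285,190,130,90,6)
f=lambda P:((proj(s,P)-[285,190]+.5)*6).round(0).tolist()
for x in(110,115,120,125):print(x,f(RW(RP,np.array([[x,25,68],[x,-65,68]])/1000)))
print(f(RW(RP,np.array([[120,-68.5,60],[120,68.5,60],[200,-20,15]])/1000)))
s=snap('top');crop(s,'t18',295,175,110,75,7)
f=lambda P:((proj(s,P)-[295,175]+.5)*7).round(0).tolist()
for x in(110,115,120,125):print(x,f(RW(RP,np.array([[x,25,68],[x,-65,68]])/1000)))
plan([(-88.4+140.6,-35,75)])
"
```

```text
110 [[254.0, 189.0], [203.0, 318.0]]
115 [[264.0, 192.0], [213.0, 320.0]]
120 [[273.0, 194.0], [223.0, 323.0]]
125 [[283.0, 196.0], [233.0, 325.0]]
[[220.0, 339.0], [296.0, 146.0], [400.0, 366.0]]
110 [[390.0, 177.0], [418.0, 357.0]]
115 [[400.0, 175.0], [428.0, 356.0]]
120 [[410.0, 174.0], [438.0, 354.0]]
125 [[420.0, 172.0], [449.0, 352.0]]
t 12.28 tcp [0.5311 0.0254 0.0595] toolx [ 0.    -0.001 -1.   ] tooly [-0.14   0.99  -0.001] w 0.0199 F [ 0.7 -0.7  0.7] T [ 0.16 -0.08  0.01]
grasp in riser mm [ 46.2 -35.9  78.5]
roll needed 0.0 j [-0.06  0.1   1.6  -0.    1.44 -1.77]
(52.19999999999999, -35, 75) [ 0.0035 -0.006   0.0009]
```

View pics/s18.png

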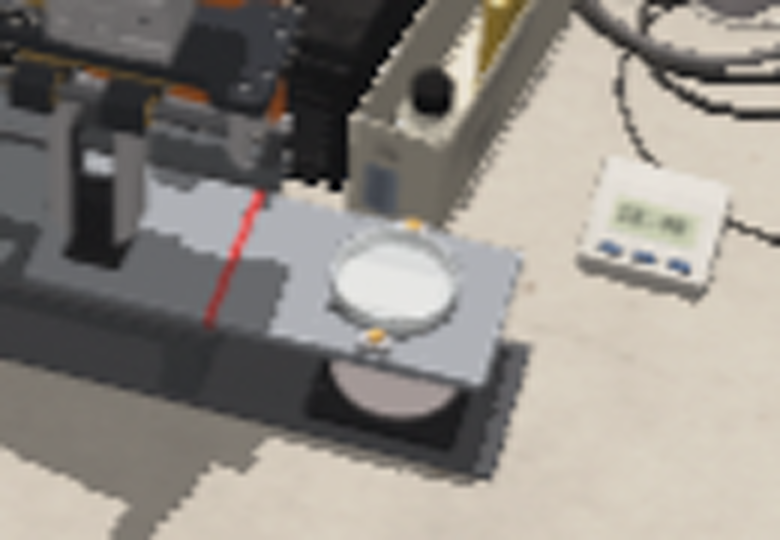

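View pics/t18.png

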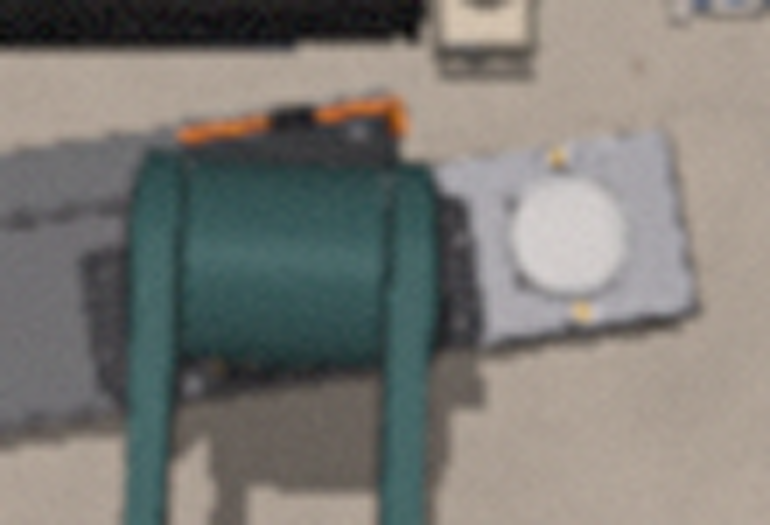

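View pics/w18.png

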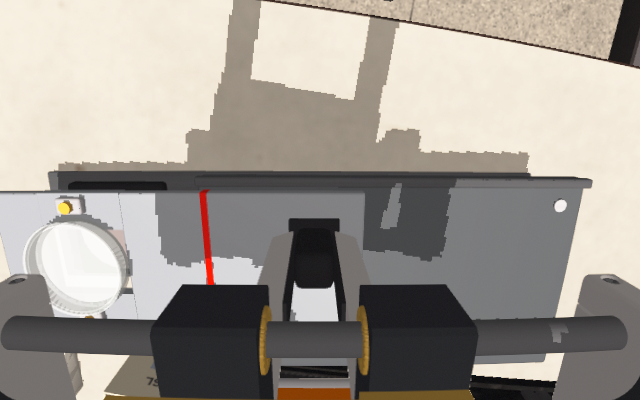

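```bash
python3 -c "
from h import *
s=snap('wrist');crop(s,'w19',140,150,120,70,6)
crop(s,'w19b',500,150,120,70,6)
f=lambda P:((proj(s,P)-[140,150]+.5)*6).round(0).tolist()
for x in(110,114,120):print(x,f(RW(RP,np.array([[x,-65,68],[x,-68.5,60],[x,-68.5,66]])/1000)))
f=lambda P:((proj(s,P)-[500,150]+.5)*6).round(0).tolist()
print(f(RW(RP,np.array([[-120,-68.5,60],[-120,-68.5,66]])/1000)))
"
```

```text
110 [[400.0, 244.0], [421.0, 192.0], [403.0, 205.0]]
114 [[359.0, 244.0], [382.0, 192.0], [363.0, 205.0]]
120 [[298.0, 244.0], [323.0, 192.0], [302.0, 205.0]]
[[498.0, 197.0], [540.0, 210.0]]
```

View pics/w19.png

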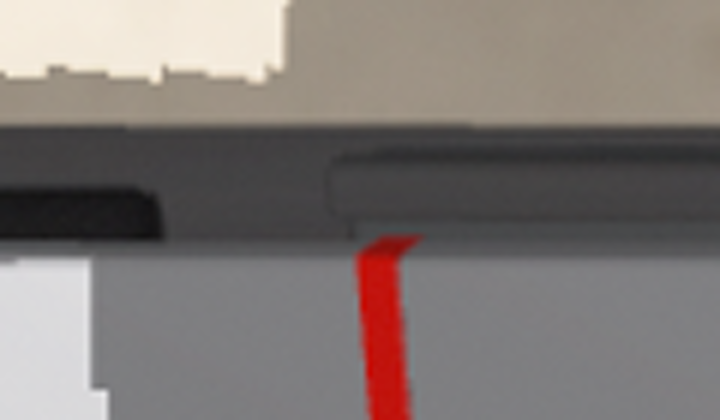

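View pics/w19b.png

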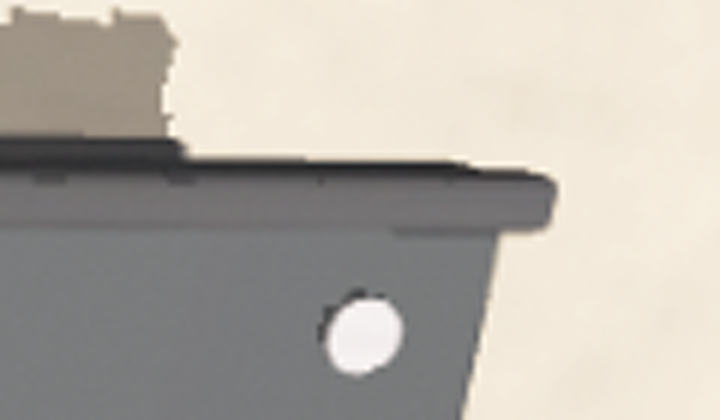

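send_rows(
  increments=[
    [-1, 0, -0.002, 0, 0],
    [-1, 0, -0.004, 0, 0],
    [-1, 0, -0.0053, 0, 0],
    [-1, 0, -0.0053, 0, 0],
    [-1, 0, -0.0053, 0, 0],
  ],
)

```text
time: 12.75
tool_pos: [0.5317, 0.0209, 0.0595]
ee_rot: [0.814, 1.57, 0.954]
wrist_force: [-0.0, 2.3, 2.6]
width: 0.0197
```

send_rows(
  increments=[
    [-1, 0, 0, 0, 0],
    [-1, 0, 0, 0, 0],
    [-1, 0, 0, 0, 0],
  ],
)

```text
time: 13.0
tool_pos: [0.5318, 0.0208, 0.0595]
ee_rot: [0.291, 1.571, 0.431]
wrist_force: [0.7, 2.4, 2.1]
width: 0.02
```

```bash
python3 -c "
from h import *
s=snap('wrist');crop(s,'w20',140,150,120,70,6)
s=snap('scene');crop(s,'s20',255,130,160,120,5)
plan([(-88.4+140.6,-35,75)])
"
```

```text
t 13.1 tcp [0.5317 0.0208 0.0595] toolx [ 0.  0. -1.] tooly [-0.14  0.99  0.  ] w 0.0194 F [-0.   2.1  2.1] T [0.58 0.08 0.03]
grasp in riser mm [ 50.9 -35.9  78.5]
roll needed 0.0 j [-0.07  0.1   1.6   0.    1.44 -1.78]
(52.19999999999999, -35, 75) [ 0.0035 -0.0013  0.0009]
```

View pics/w20.png

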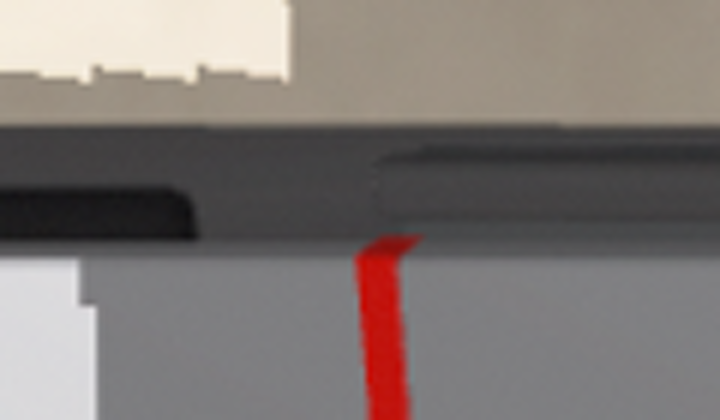

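View pics/s20.png

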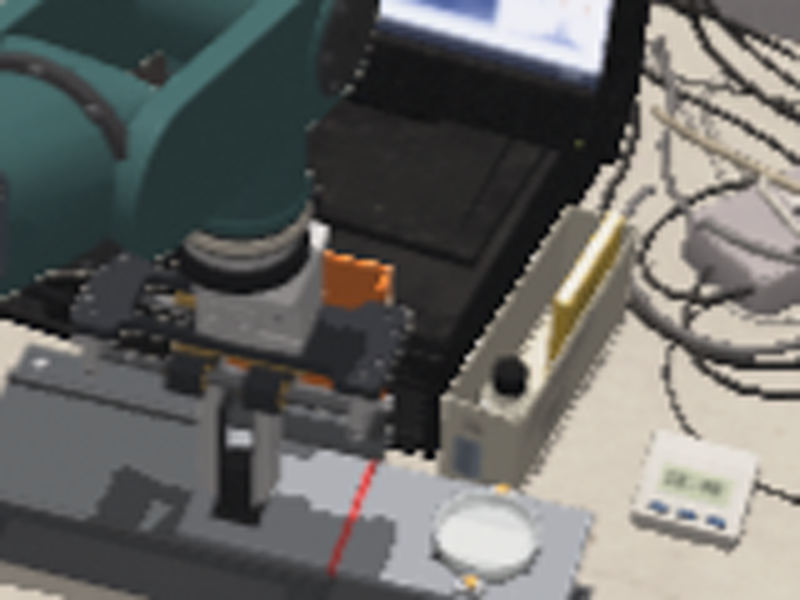

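```bash
python3 -c "
from h import *
print(robot.close_job()); o=robot.get_obs(); print(o['time'],o['tool_pos'],o['width'])
"
```

```text
the job is handed in; nothing more can be done
None
the job is handed in; nothing more can be done
```

I folded the shield up and slid the board out by its post until the red line reached the riser's edge. I handed the job in at about 13 s with the gripper still holding the board; no verdict was reported.

- **Shield:** it stands at about 1.48–1.50 rad, a little under upright but inside the 1.36–1.78 band. The tab slipped out of the fingers in the last few millimetres. In the pictures the finger tips sit about 17–20 mm short of the stated tool point, so the pinch was near the tips. The shield stayed where it was left, and its visible corner had not moved in the last picture.
- **Red line:** it lies about 0.6 mm short of the edge in the wrist picture and about 1.3 mm short by the arm's travel. My fitted riser position differs from the wrist camera by about 2.5 mm along the riser's length. I used the wrist picture, and both figures are inside the 6 mm limit.
- **Board:** it looks flat and in its rails. The tool height stayed at 59.5 mm within 0.1 mm during the whole slide. The grip measured 19–20 mm on the 20 mm post, and the wrist force at the end was about 3 N.
- **Rest of the table:** the bottle and timer had not moved in the last picture. I did not measure the other objects at the end; no unexpected contact force showed.

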